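Open the cleaning cradle to its end stop

TASK

Open the cleaning cradle all the way for the next, longer piece: with a fingertip press the carriage's lock button down, keep it down while you push the carriage along the rail until it rests against the end stop, then take the finger away so that the button comes up and locks it there. Only press and push, and leave the bottles and the brush kit where they stand.

Things in the scene. Friction and masses are not known exactly. Their poses are not given: they have to be found in the camera images.
- cradle: cleaning cradle fixed to the table: grey foot plate 110 x 330 mm, 14 mm thick, with an aluminium rail 50 mm wide, its top 40 mm above the table. Origin on the table under the rail's centre line; z up; +y along the rail towards the end stop, the way the carriage must go; x across. At y = -163 mm stands a fixed black V-notched rest, 64 mm wide, 14 mm thick, top 80 mm above the table.
- stop_face (a point): the end stop's face towards the carriage, middle of its upper part, 49 mm above the table; the stop is an aluminium block 66 mm wide, 16 mm thick, top 58 mm above the table.
- carriage_nose (a point): middle of the carriage's front face, which meets the stop face at the end of travel. The carriage is an aluminium block 70 mm across the rail, 90 mm along it, top 58.5 mm above the table, with an upright black V-notched rest (64 mm wide, 14 mm thick, top 98 mm above the table) on its half nearer the end stop. It cannot leave the rail.
- carriage (a joint): carriage along the rail, m: 0 = nearest the fixed rest, 0.14 = against the end stop; starts between 0 and 0.04. While the button is up a pawl in a rack locks it (4 mm of play, notches every 8 mm), also if the button comes up on the way; with the button down it slides with about 2 N.
- lock_top (a point): middle of the lock button's top. The button is plain dark, 32 x 32 mm, on the carriage's half nearer the fixed rest; its top is 68 mm above the table when up, 62 mm when fully down, 3.5 mm proud of the carriage. It moves straight down and rides with the carriage. The carriage's upright rest begins 28 mm from here towards the end stop, so a finger on the button can also push against it.
- lock (a joint): lock button, in m: 0 = up (locked), 0.006 = fully down; the carriage is free beyond about 0.004. A spring brings it up; it takes 2 N to start and 6 N to hold fully down.
- spray_bottle: bystander: amber pump bottle, 48 mm wide, 135 mm high, standing loose on the table beyond the cradle. Origin at the centre of its underside.
- oil_bottle: bystander: small white squeeze bottle with a tapered orange tip, 35 mm wide, 87 mm high, standing loose on the robot's side of the cradle. Origin at the centre of its underside.
- brush_kit: bystander: open black tray of brass brushes, 110 x 85 mm, 24 mm high, loose on the table beyond the cradle. Origin at the centre of its underside.

How it is judged:
On the way, in this order (a step that is already met when the one before it is completed fails the run):
1. the lock button is pressed down while the carriage is still in the first part of its travel (value of joint lock above 0.004 m and value of joint carriage below 0.06 m), for 0.1 s.
2. the carriage reaches the end stop (within 4 mm) with the button still held down (value of joint lock above 0.003 m and value of joint carriage above 0.136 m), for 0.1 s.
At the end, for the whole second after the job is handed in: The carriage stands still against the end stop (within 4 mm), the lock button is up again (within 1.5 mm), and the bottles and the brush kit stand upright where they were (within 20 mm) (value of joint carriage above 0.136 m and value of joint lock below 0.0015 m and velocity of joint carriage between -0.01 and 0.01 m/s and angle between each of spray_bottle, oil_bottle, brush_kit's own z axis and vertical below 0.2 rad and distance of each of spray_bottle, oil_bottle, brush_kit from where it was at the start of the episode below 0.02 m); the robot touches nothing.
It fails at once if a bottle or the brush kit is shifted by more than 20 mm, lifted or knocked over (distance of any of spray_bottle, oil_bottle, brush_kit from where it was at the start of the episode above 0.02 m or angle between any of spray_bottle, oil_bottle, brush_kit's own z axis and vertical above 0.35 rad).
It also fails if it takes over 35 s, if anything falls off the work surface, if the arm or the gripper's body presses on something with over 40 N, if the wrist force passes 120 N, or if a joint passes its speed limit or range.

ROBOT

A 7-joint arm with a two-finger parallel gripper is mounted at the origin on the work surface. World frame = base frame: x ahead of the robot, y to its left, z up, the work surface at z = 0. Lengths are in m, angles in rad, forces in N, time in s.
With the tool pointing down it reaches from about 0.425 to 0.875 m from the base axis. Payload 4.7 kg.
Tool frame: the origin (TCP) lies midway between the tips of the shut fingers; the grasp point (between the pads) lies 19 mm behind it (ctrl.grip_point_offset is the distance from the TCP to the grasp point, in m); z points along the fingers, y is the line along which they close (so a half turn about z gives the same grasp; the last joint's range is limited). The gripper opens to 87 mm and grips with 3 to 60 N. Pads are 19 mm wide; open, the fingers measure 117 mm over their backs; the gripper's body (75 mm by 190 mm) begins 51 mm behind the grasp point.
Start: joints at [-1.103, 0.321, -0.07, 1.45, 0.023, 1.371, -0.057], TCP at [0.285, 0.584, 0.223] pointing down, gripper open.
Joint ranges: [-2.86, 2.86], [-0.3, 2.09], [-1.38, 1.24], [0.06, 2.45], [-1.56, 4.7], [0.09, 2.05], [-2.69, 2.69]. Speed limits (rad/s): [2.57, 2.57, 3.14, 3.14, 3.14, 3.14, 3.14].

INTERFACE

Orientations are given as a rotation vector (axis times angle).
In Python, from bench import ctrl gives the robot as it stands. The module is installed in compiled form; this text tells all that it offers.
- The arm moves only by the shell command python3 -m handwheel 'ROWS' [OPENING] [FORCE]. ROWS is JSON, a list of rows, each an object of numbers: "x", "y", "z": the shift along the tool's x, y, z in m; "wx", "wy", "wz": the turn, a rotation vector about the tool's x, y, z in degrees. A call has 1 to 10 rows; each row is the pose to reach, as a shift and turn from the pose commanded when the call began, along the tool's axes at that moment; what a row does not reach only later rows make up. A row lasts 1/12 s, in which the tool goes at most 41.7 mm and 7.16 degrees, less where a joint would pass 70% of its speed; a pose out of reach is approached as far as the arm can. A call with a gripper value outside its range is refused whole. OPENING is the finger opening in m, from 0 to 0.087, set as the call begins (- or left out, the last holds). The fingers move at their own pace and stop on an object; FORCE is the grip in N (left out, the last holds). Time passes only in rows, so rows that repeat a pose let the fingers close. It gives the time, the measured TCP pose, the force, the opening and the grip force at its end, in the units of the state.
- ctrl.get_state(): the state, without advancing time (a new reading comes with each control period).
- ctrl.get_image(name): name is "side" or "top" or "wrist"; returns a dict with "image" (384x512x3 uint8, red, green, blue), "K" (3x3 intrinsics, pixels), "world_to_cam" (4x4, takes a point from world to camera coordinates); the wrist camera has in their place "hand_eye" (4x4, takes a point from camera to tool coordinates, whose origin is the TCP and whose axes are the flange's). Camera axes: x right, y down, z forward; pixel columns grow to the right and rows downward; lengths in m; the calibration is good to about 2 mm. A picture is of the moment at which its call begins: read the wrist's pose just before it. There is no depth.
- ctrl.close_job(): hands the job in; it is judged then, once.
The state is a dict: "time": time; "joint_positions": joint angles; "qd": joint speeds; "joint_torque": joint torques, N m; "position": TCP position; "tool_rot": TCP orientation; "ft_force": force on the tool from outside, world axes, zero at the start; "torque": the same for the moment, N m; "grip_width": opening from 0.0 (shut) to 1.0 (fully open); "grip_force": force on a finger pad.
Only numpy, scipy, OpenCV 4.12 (cv2) and the standard library are available. Lean on these libraries where they do the work, as an engineer would, in place of code of your own. Each camera call takes 0.05 s, during which the arm holds its last target. There are 200 camera calls.

## Working session

There is one attempt and no reset: what is moved stays moved. The work goes in short steps, Python scripts to look and compute and a shell command to move; the robot and the scene stay as the last step left them, time stands still between calls to the robot, and variables do not carry over. Pictures are saved under pics/ and viewed, at most 10 in all, crops included, and the job is handed in when it is done.

```bash
mkdir -p pics; python3 - <<'E'
from bench import ctrl
import cv2,pickle
s=ctrl.get_state();print({k:s[k] for k in("time","position","tool_rot","ft_force","grip_width")})
for n in("top","side"):
    d=ctrl.get_image(n);pickle.dump(d,open(n+".pkl","wb"));cv2.imwrite(f"pics/{n}0.png",d["image"][...,::-1])
E
```

```text
{'time': 0.0, 'position': array([0.2847623 , 0.58372344, 0.22150416]), 'tool_rot': array([-7.06645868e-01, -3.06077748e+00,  2.81380019e-03]), 'ft_force': array([-0.5861585 , -0.63177926, -0.4647152 ]), 'grip_width': 0.9987124014437989}
```

View pics/top0.png

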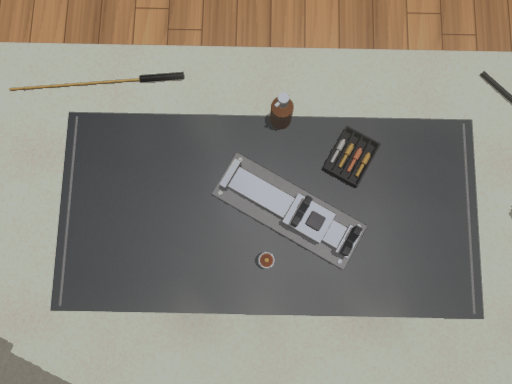

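View pics/side0.png

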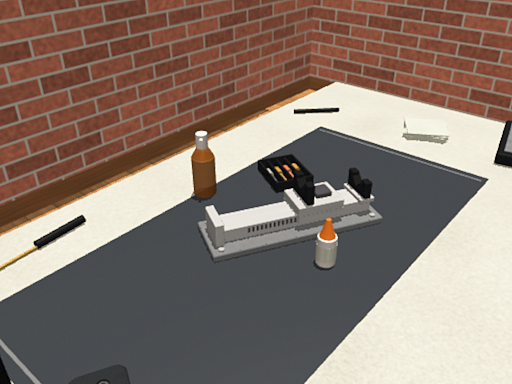

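The top view shows the button at about (315,221), the carriage rest at (301,211), the fixed rest at (351,240) and the end stop at (231,172). The oil bottle is at (266,261), the amber bottle at (282,110) and the tray at (351,157).

```bash
cat > h.py <<'E'
import numpy as np,cv2
def ray(d,uv,z,W=None):
    W=d["world_to_cam"] if W is None else W
    R,t=W[:3,:3],W[:3,3];c=-R.T@t
    r=R.T@np.linalg.solve(d["K"],[uv[0],uv[1],1.]);return c+r*(z-c[2])/r[2]
def blob(m,near):
    n,l,s,c=cv2.connectedComponentsWithStats(m.astype(np.uint8))
    i=1+min(range(n-1),key=lambda k:np.hypot(*(c[k+1]-near)) if s[k+1,4]>15 else 1e9)
    return c[i],s[i]
E
python3 - <<'E'
from h import *
import pickle
from scipy.spatial.transform import Rotation as Ro
d=pickle.load(open("top.pkl","rb"));im=d["image"];g=im.max(2)
b,s=blob(g[:]<110,(315,221));print("button px",b,s)
B=ray(d,b,.068);print("button",B)
S=ray(d,(231,172),.058);F=ray(d,(351,240),.08)
for n,p,z in(("oil",(266,261),.087),("amber",(283,98),.135),("tray",(351,157),.024)):print(n,ray(d,p,z))
print("stop",S,"fixed",F)
u=(S-F)[:2];L=np.hypot(*u);u/=L;print("dir",u,"len",L,"yaw",np.degrees(np.arctan2(u[1],u[0])),"dist B-stop",(S-B)[:2]@u, "off",(B-F)[:2]@[-u[1],u[0]])
from bench import ctrl
st=ctrl.get_state();R=Ro.from_rotvec(st["tool_rot"]).as_matrix();print(R.round(3))
E
```

```text
button px [314.66810345 220.79310345] [305 212  20  19 232]
button [ 0.53226623 -0.09344498  0.068     ]
oil [0.4494798  0.00458424 0.087     ]
amber [ 0.76717887 -0.02297427  0.135     ]
tray [ 0.67796325 -0.17857095  0.024     ]
stop [0.63250187 0.08065632 0.058     ] fixed [ 0.4940599  -0.16441103  0.08      ]
dir [0.49185704 0.87067597] len 0.2814679199801565 yaw 60.53728725943714 dist B-stop 0.20088742787666694 off 0.001639815999890726
[[-0.899  0.438 -0.001]
 [ 0.438  0.899 -0.002]
 [-0.    -0.002 -1.   ]]
```

```bash
python3 -m handwheel '[{"x":-0.26,"y":-0.246},{"x":-0.26,"y":-0.246},{"x":-0.26,"y":-0.246},{"x":-0.26,"y":-0.246},{"x":-0.26,"y":-0.246},{"x":-0.26,"y":-0.246},{"x":-0.26,"y":-0.246},{"x":-0.26,"y":-0.246},{"x":-0.26,"y":-0.246},{"x":-0.26,"y":-0.246}]' 0 20
python3 -m handwheel '[{"x":-0.26,"y":-0.246},{"x":-0.26,"y":-0.246},{"x":-0.26,"y":-0.246},{"x":-0.26,"y":-0.246},{"x":-0.26,"y":-0.246},{"x":-0.26,"y":-0.246},{"x":-0.26,"y":-0.246},{"x":-0.26,"y":-0.246,"wz":3.5},{"x":-0.26,"y":-0.246,"wz":3.5},{"x":-0.26,"y":-0.246,"wz":3.5}]'
python3 - <<'E'
from bench import ctrl
import cv2,pickle
from h import *
from scipy.spatial.transform import Rotation as Ro
s=ctrl.get_state();d=ctrl.get_image("wrist")
T=np.eye(4);T[:3,:3]=Ro.from_rotvec(s["tool_rot"]).as_matrix();T[:3,3]=s["position"]
print(s["position"],T[:3,:3].round(3),s["time"])
d["world_to_cam"]=np.linalg.inv(T@d["hand_eye"]);pickle.dump(d,open("w.pkl","wb"));cv2.imwrite("pics/w0.png",d["image"][...,::-1])
E
```

```text
[0.28477922 0.58375474 0.22161314] [[-0.899  0.438 -0.001]
 [ 0.438  0.899 -0.002]
 [-0.    -0.002 -1.   ]] 0.1invalid input at $[0]: expected keys x, y, z, wx, wy, wz
invalid input at $[0]: expected keys x, y, z, wx, wy, wz
```

View pics/w0.png

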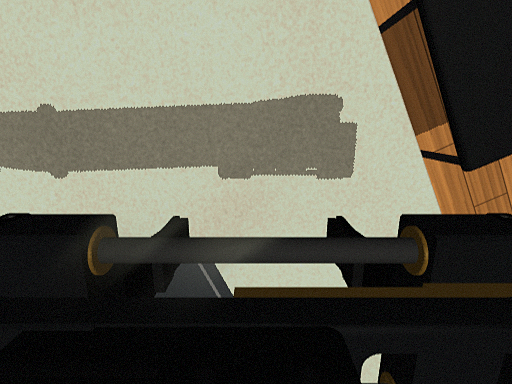

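The rows were refused because each one needs all six keys. The picture only shows the empty table at the start pose, so I'm retrying.

```bash
python3 -m handwheel '[{"x":-0.26,"y":-0.246,"z":0,"wx":0,"wy":0,"wz":0},{"x":-0.26,"y":-0.246,"z":0,"wx":0,"wy":0,"wz":0},{"x":-0.26,"y":-0.246,"z":0,"wx":0,"wy":0,"wz":0},{"x":-0.26,"y":-0.246,"z":0,"wx":0,"wy":0,"wz":0},{"x":-0.26,"y":-0.246,"z":0,"wx":0,"wy":0,"wz":0},{"x":-0.26,"y":-0.246,"z":0,"wx":0,"wy":0,"wz":0},{"x":-0.26,"y":-0.246,"z":0,"wx":0,"wy":0,"wz":0},{"x":-0.26,"y":-0.246,"z":0,"wx":0,"wy":0,"wz":0},{"x":-0.26,"y":-0.246,"z":0,"wx":0,"wy":0,"wz":0},{"x":-0.26,"y":-0.246,"z":0,"wx":0,"wy":0,"wz":0}]' 0 20
```

```text
time: 0.98
position: [0.4135, 0.2425, 0.2227]
tool_rot: [0.721, 3.056, -0.002]
ft_force: [0.5, 0.4, -0.3]
grip_width: 0.322
grip_force: 0.0
```

```bash
python3 -m handwheel '[{"x":-0.254,"y":-0.242,"z":0,"wx":0,"wy":0,"wz":3.5},{"x":-0.254,"y":-0.242,"z":0,"wx":0,"wy":0,"wz":3.5},{"x":-0.254,"y":-0.242,"z":0,"wx":0,"wy":0,"wz":3.5},{"x":-0.254,"y":-0.242,"z":0,"wx":0,"wy":0,"wz":3.5},{"x":-0.254,"y":-0.242,"z":0,"wx":0,"wy":0,"wz":3.5},{"x":-0.254,"y":-0.242,"z":0,"wx":0,"wy":0,"wz":3.5},{"x":-0.254,"y":-0.242,"z":0,"wx":0,"wy":0,"wz":3.5},{"x":-0.254,"y":-0.242,"z":0,"wx":0,"wy":0,"wz":3.5},{"x":-0.254,"y":-0.242,"z":0,"wx":0,"wy":0,"wz":3.5},{"x":-0.254,"y":-0.242,"z":0,"wx":0,"wy":0,"wz":3.5}]'
python3 - <<'E'
from bench import ctrl
import cv2,pickle
from h import *
from scipy.spatial.transform import Rotation as Ro
s=ctrl.get_state();d=ctrl.get_image("wrist")
T=np.eye(4);T[:3,:3]=Ro.from_rotvec(s["tool_rot"]).as_matrix();T[:3,3]=s["position"]
print(s["position"],T[:3,:3].round(3),s["time"],s["grip_width"])
d["world_to_cam"]=np.linalg.inv(T@d["hand_eye"]);d["T"]=T;pickle.dump(d,open("w.pkl","wb"));cv2.imwrite("pics/w1.png",d["image"][...,::-1])
E
```

```text
time: 1.82
position: [0.5336, -0.0853, 0.2225]
tool_rot: [0.812, 3.034, -0.004]
ft_force: [-0.3, 0.5, 1.3]
grip_width: 0.006
grip_force: 0.0
[ 0.53355491 -0.08531386  0.22248378] [[-0.866  0.499  0.   ]
 [ 0.499  0.866 -0.003]
 [-0.002 -0.002 -1.   ]] 1.8167 0.006408555024650636
```

View pics/w1.png

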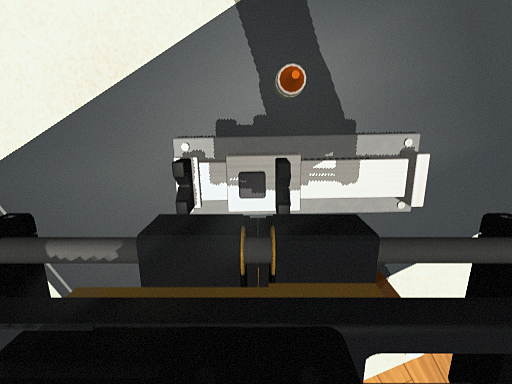

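The wrist view shows the button at about (252,184), the carriage rest at about (284,184) and the stop at about (421,180). I'll locate them with rays.

```bash
python3 - <<'E'
from h import *
import pickle
d=pickle.load(open("w.pkl","rb"));g=d["image"].max(2)
b,s=blob(g[150:208,232:272]<110,(20,34));b=b+[232,150];print(b,s)
B=ray(d,b,.068);print("button",B)
Ti=np.linalg.inv(d["T"]);f=lambda p:(Ti@np.r_[p,1])[:3].round(4)
print("button in tool",f(B))
for n,p,z in(("stopL",(411,155),.058),("stopL2",(409,204),.058),("restfront near tail",(276,160),.098),("nose",(300,156),.0585),("tail",(227,156),.0585),("oil",(291,79),.087)):print(n,f(ray(d,p,z)))
E
```

```text
[252.04754829 183.76077266] [  6  21  28  27 673]
button [ 0.5334003  -0.09183927  0.068     ]
button in tool [-0.0028 -0.0054  0.1545]
stopL [0.0298 0.1831 0.164 ]
stopL2 [-0.0309  0.189   0.1641]
restfront near tail [0.0294 0.0204 0.1244]
nose [0.0287 0.0515 0.1638]
tail [ 0.0288 -0.0351  0.164 ]
oil [0.11   0.035  0.1352]
```

```bash
python3 -m handwheel '[{"x":-0.003,"y":0,"z":0.04,"wx":0,"wy":0,"wz":0},{"x":-0.003,"y":0,"z":0.08,"wx":0,"wy":0,"wz":0},{"x":-0.003,"y":0,"z":0.11,"wx":0,"wy":0,"wz":0},{"x":-0.003,"y":0,"z":0.135,"wx":0,"wy":0,"wz":0},{"x":-0.003,"y":0,"z":0.147,"wx":0,"wy":0,"wz":0},{"x":-0.003,"y":0,"z":0.15,"wx":0,"wy":0,"wz":0},{"x":-0.003,"y":0,"z":0.15,"wx":0,"wy":0,"wz":0},{"x":-0.003,"y":0,"z":0.15,"wx":0,"wy":0,"wz":0}]'
python3 -m handwheel '[{"x":0,"y":0,"z":0.002,"wx":0,"wy":0,"wz":0},{"x":0,"y":0,"z":0.004,"wx":0,"wy":0,"wz":0},{"x":0,"y":0,"z":0.006,"wx":0,"wy":0,"wz":0},{"x":0,"y":0,"z":0.008,"wx":0,"wy":0,"wz":0},{"x":0,"y":0,"z":0.008,"wx":0,"wy":0,"wz":0},{"x":0,"y":0,"z":0.008,"wx":0,"wy":0,"wz":0}]'
```

```text
time: 2.53
position: [0.5369, -0.0806, 0.0741]
tool_rot: [0.798, 3.036, 0.001]
ft_force: [-0.3, 0.4, -0.0]
grip_width: 0.004
grip_force: 0.0
time: 3.03
position: [0.5367, -0.0811, 0.0653]
tool_rot: [0.799, 3.036, 0.001]
ft_force: [2.2, 0.2, 3.8]
grip_width: 0.002
grip_force: 1.8
```

```bash
python3 -m handwheel '[{"x":0,"y":0,"z":0.002,"wx":0,"wy":0,"wz":0},{"x":0,"y":0,"z":0.004,"wx":0,"wy":0,"wz":0},{"x":0,"y":0,"z":0.005,"wx":0,"wy":0,"wz":0},{"x":0,"y":0,"z":0.005,"wx":0,"wy":0,"wz":0},{"x":0,"y":0,"z":0.005,"wx":0,"wy":0,"wz":0}]'
```

```text
time: 3.45
position: [0.5368, -0.0811, 0.0621]
tool_rot: [0.8, 3.037, 0.003]
ft_force: [-3.7, 1.3, 18.7]
grip_width: 0.007
grip_force: 9.5
```

```bash
python3 -m handwheel '[{"x":0,"y":0.003,"z":0,"wx":0,"wy":0,"wz":0},{"x":0,"y":0.008,"z":0,"wx":0,"wy":0,"wz":0},{"x":0,"y":0.014,"z":0,"wx":0,"wy":0,"wz":0},{"x":0,"y":0.02,"z":0,"wx":0,"wy":0,"wz":0},{"x":0,"y":0.026,"z":0,"wx":0,"wy":0,"wz":0},{"x":0,"y":0.032,"z":0,"wx":0,"wy":0,"wz":0},{"x":0,"y":0.038,"z":0,"wx":0,"wy":0,"wz":0},{"x":0,"y":0.042,"z":0,"wx":0,"wy":0,"wz":0},{"x":0,"y":0.042,"z":0,"wx":0,"wy":0,"wz":0}]'
```

```text
time: 4.2
position: [0.5577, -0.0432, 0.0621]
tool_rot: [0.798, 3.037, 0.004]
ft_force: [-4.0, 3.2, 18.7]
grip_width: 0.006
grip_force: 9.3
```

```bash
python3 -m handwheel '[{"x":0,"y":0.004,"z":0,"wx":0,"wy":0,"wz":0},{"x":0,"y":0.011,"z":0,"wx":0,"wy":0,"wz":0},{"x":0,"y":0.019,"z":0,"wx":0,"wy":0,"wz":0},{"x":0,"y":0.027,"z":0,"wx":0,"wy":0,"wz":0},{"x":0,"y":0.035,"z":0,"wx":0,"wy":0,"wz":0},{"x":0,"y":0.043,"z":0,"wx":0,"wy":0,"wz":0},{"x":0,"y":0.051,"z":0,"wx":0,"wy":0,"wz":0},{"x":0,"y":0.059,"z":0,"wx":0,"wy":0,"wz":0},{"x":0,"y":0.065,"z":0,"wx":0,"wy":0,"wz":0},{"x":0,"y":0.065,"z":0,"wx":0,"wy":0,"wz":0}]'
python3 -m handwheel '[{"x":0,"y":0.003,"z":0,"wx":0,"wy":0,"wz":0},{"x":0,"y":0.006,"z":0,"wx":0,"wy":0,"wz":0},{"x":0,"y":0.009,"z":0,"wx":0,"wy":0,"wz":0},{"x":0,"y":0.012,"z":0,"wx":0,"wy":0,"wz":0},{"x":0,"y":0.015,"z":0,"wx":0,"wy":0,"wz":0},{"x":0,"y":0.015,"z":0,"wx":0,"wy":0,"wz":0}]'
```

```text
time: 5.03
position: [0.5896, 0.0146, 0.0622]
tool_rot: [0.797, 3.038, 0.005]
ft_force: [-3.5, 3.4, 17.8]
grip_width: 0.008
grip_force: 9.0
time: 5.53
position: [0.5963, 0.0267, 0.0622]
tool_rot: [-0.798, -3.038, -0.004]
ft_force: [-5.3, 3.0, 18.3]
grip_width: 0.001
grip_force: 9.2
```

```bash
python3 -m handwheel '[{"x":0,"y":0.003,"z":0,"wx":0,"wy":0,"wz":0},{"x":0,"y":0.006,"z":0,"wx":0,"wy":0,"wz":0},{"x":0,"y":0.009,"z":0,"wx":0,"wy":0,"wz":0},{"x":0,"y":0.011,"z":0,"wx":0,"wy":0,"wz":0},{"x":0,"y":0.011,"z":0,"wx":0,"wy":0,"wz":0},{"x":0,"y":0.011,"z":0,"wx":0,"wy":0,"wz":0}]'
```

```text
time: 6.03
position: [0.6015, 0.0362, 0.0621]
tool_rot: [-0.798, -3.038, -0.005]
ft_force: [-6.1, 2.5, 18.5]
grip_width: 0.006
grip_force: 9.0
```

```bash
python3 - <<'E'
from bench import ctrl
import cv2
d=ctrl.get_image("top")["image"];e=ctrl.get_image("side")["image"]
a=cv2.resize(d[140:290,190:390],(800,600));cv2.imwrite("pics/t1.png",a[...,::-1]);cv2.imwrite("pics/s1.png",cv2.resize(e[120:280,180:393],(800,600))[...,::-1])
E
```

```text
(no output)
```

View pics/s1.png

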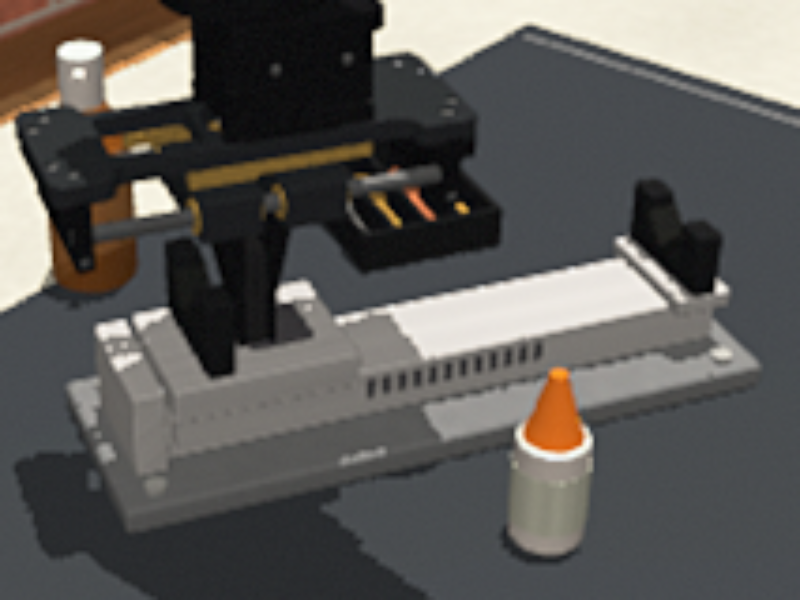

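The finger is still on the button and the carriage is just short of the stop, with a small gap near (168,400). I'll keep pushing until the force rises.

```bash
python3 -m handwheel '[{"x":0,"y":0.002,"z":0,"wx":0,"wy":0,"wz":0},{"x":0,"y":0.004,"z":0,"wx":0,"wy":0,"wz":0},{"x":0,"y":0.006,"z":0,"wx":0,"wy":0,"wz":0},{"x":0,"y":0.006,"z":0,"wx":0,"wy":0,"wz":0},{"x":0,"y":0.006,"z":0,"wx":0,"wy":0,"wz":0}]'
python3 -m handwheel '[{"x":0,"y":0.002,"z":0,"wx":0,"wy":0,"wz":0},{"x":0,"y":0.004,"z":0,"wx":0,"wy":0,"wz":0},{"x":0,"y":0.004,"z":0,"wx":0,"wy":0,"wz":0},{"x":0,"y":0.004,"z":0,"wx":0,"wy":0,"wz":0}]'
```

```text
time: 6.55
position: [0.603, 0.039, 0.0621]
tool_rot: [-0.8, -3.035, 0.001]
ft_force: [-9.7, -1.6, 21.3]
grip_width: 0.006
grip_force: 10.6
time: 6.88
position: [0.6032, 0.039, 0.062]
tool_rot: [-0.802, -3.031, 0.008]
ft_force: [-12.6, -6.4, 25.9]
grip_width: 0.007
grip_force: 12.6
```

The TCP has stopped moving while the push force has climbed to about 12 N, so the carriage is against the stop. I'll lift straight up.

```bash
python3 -m handwheel '[{"x":0,"y":0,"z":-0.003,"wx":0,"wy":0,"wz":0},{"x":0,"y":0,"z":-0.008,"wx":0,"wy":0,"wz":0},{"x":0,"y":0,"z":-0.015,"wx":0,"wy":0,"wz":0},{"x":0,"y":-0.006,"z":-0.03,"wx":0,"wy":0,"wz":0},{"x":0,"y":-0.006,"z":-0.06,"wx":0,"wy":0,"wz":0},{"x":0,"y":-0.006,"z":-0.1,"wx":0,"wy":0,"wz":0},{"x":0,"y":-0.006,"z":-0.14,"wx":0,"wy":0,"wz":0},{"x":0,"y":-0.006,"z":-0.15,"wx":0,"wy":0,"wz":0},{"x":0,"y":-0.006,"z":-0.15,"wx":0,"wy":0,"wz":0},{"x":0,"y":-0.006,"z":-0.15,"wx":0,"wy":0,"wz":0}]'
python3 - <<'E'
from bench import ctrl
import cv2
s=ctrl.get_state();print(s["position"],s["ft_force"])
e=ctrl.get_image("side")["image"];w=ctrl.get_image("wrist")["image"]
cv2.imwrite("pics/s2.png",np.hstack([cv2.resize(e[120:280,180:393],(400,300)),cv2.resize(w,(400,300))])[...,::-1]) if (np:=__import__("numpy")) else 0
E
```

```text
time: 7.72
position: [0.6031, 0.0385, 0.2095]
tool_rot: [0.799, 3.038, 0.001]
ft_force: [-1.1, 0.4, -0.8]
grip_width: 0.005
grip_force: 0.0
[0.60309203 0.03854467 0.20948128] [-1.0759071   0.42687683 -0.83116207]
```

View pics/s2.png

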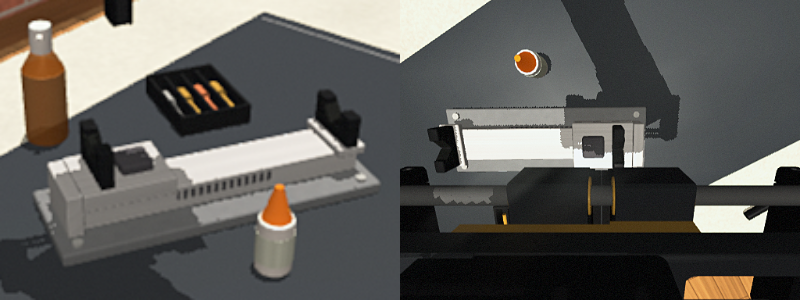

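The carriage sits flush against the end stop, near (82,190) in the left picture. The button is up, the bottles and tray haven't moved, and the arm is clear.

```bash
python3 -c "
from bench import ctrl
print(ctrl.close_job())"
```

```text
the job is handed in; nothing more can be done
None
```

The carriage was pushed to the end stop with the button held down and now stands against it with the button up; the bottles and brush kit look undisturbed, and the job is handed in (no verdict was returned).

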